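# Load the index fixture and hold its plunger out

### The arm

A 6-joint arm with a two-finger parallel gripper is mounted at the origin on the work surface; the furniture and walls round the work are solid. World frame = base frame: x ahead of the robot, y to its left, z up, the work surface at z = 0. Lengths are in m, angles in rad, forces in N, time in s.
With the tool pointing down it reaches from about 0.25 to 0.725 m from the base axis. Payload 4 kg.
Tool frame: the origin (TCP) lies where the fingers leave the gripper's body, on its centre line; the fingertips stand 73 mm ahead of it and the grasp point (between the pads) lies 54 mm ahead of it (bot.tip_reach is the z of the fingertips in the tool frame, in m); z points along the fingers, x is the direction in which the jaws open and shut, and the axes are right-handed (so a half turn about z gives the same grasp; the last joint's range is limited). The gripper opens to 85 mm and grips with 20 to 120 N. Pads are 22 mm wide; open, the fingers measure 114 mm over their backs; the gripper's body (76 mm by 85 mm) begins 54 mm behind the grasp point. The pads swing forward as they close: fully open they stand 13 mm farther back than shut.
Start: joints at [-1.108, 0.241, 0.005, 1.335, 0, 1.571], TCP at [0.223, -0.447, 0.304] pointing down, gripper open.
Joint ranges: [-2.72, 2.72], [-1.05, 1.87], [-1.09, 1.28], [-1.99, 2.15], [-1.42, 1.44], [-3.14, 3.14]. Speed limits (rad/s): [2.79, 2.79, 3.14, 3.14, 3.14, 3.14].

### API

Orientations are given as a unit quaternion [x, y, z, w].
In Python, from workcell import bot, vision, job_done gives the robot as it stands.
- The arm moves only by the tool drive_tool, never from a script. Its argument "steps" is one flat list of numbers, 7 for each row, row after row: the shift along the tool's x, y, z in m, then the turn, a rotation vector about the tool's x, y, z in degrees, then the closure, from -1 (fully open) to 1 (shut). A call has 1 to 8 rows; each row shifts and turns the commanded pose from where the row before left it, along the tool's axes as they then stand; what a row does not reach is not made up. A row lasts 1/12 s, in which the tool goes at most 41.7 mm and 7.16 degrees, less where a joint would pass 70% of its speed; a pose out of reach is approached as far as the arm can. A call is refused whole if a number of a shift passes 0.0417 or a number of a turn 7.16, either way. A call with a gripper value outside its range is refused whole. The fingers move at their own pace and stop on an object; the grip force is fixed at half the most. Time passes only in rows, so rows that do not move let the fingers close. It gives the time, the measured TCP pose, the force and the opening at its end, in the units of the state.
- bot.get_obs(): the state, without advancing time (a new reading comes with each control period).
- vision.camera(name): name is "side" or "top" or "wrist"; returns (picture, depth): 384x512x3 uint8, red, green, blue; 384x512 float32, m along the optical axis (not along the pixel's ray), 0 where there is no reading.
- vision.camera_model(name): a dict with "mtx" (3x3 intrinsics, pixels), "rvec" (rotation vector, rad) and "tvec" (3), from world to camera coordinates, as OpenCV has them. Camera axes: x right, y down, z forward; pixel columns grow to the right and rows downward; lengths in m; the calibration is good to about 2 mm. A picture is of the moment at which its call begins: read the wrist's pose just before it. camera_model takes no time and is no camera call; for the wrist camera it gives the pose at the moment of the call.
- job_done(): hands the job in, once; it reports no verdict.
The state is a dict: "clock": time; "joint_pos": joint angles; "joint_vel": joint speeds; "tau": joint torques, N m; "eef_pos": TCP position; "tool_rot": TCP orientation; "ft_force": force on the tool from outside, world axes, zero at the start; "ft_torque": the same for the moment, N m; "grip_width": finger opening in m.
Only numpy, scipy, OpenCV 4.12 (cv2) and the standard library are available. Lean on these libraries where they do the work, as an engineer would, in place of code of your own. Each camera call takes 0.05 s, during which the arm holds its last target.

### The job

Two bearing rings of the same larger size belong on the index fixture: one is already seated round its locating stub, so pick up the other one from the bench (not the smaller ring) and stack it squarely on top of the first, round the stub, and let go of it. Then pull the fixture's sprung index plunger fully back by its knob, so that the pin is well clear of its hole in the disc, and finish while still gripping the knob and holding the plunger back: do not let it spring in again. Leave the smaller ring, the plug gauge and the grease tin where they are.

Things in the scene. Friction and masses are not known exactly. Their poses are not given: they have to be found in the camera images.
- index_fixture: Index fixture bolted to the bench: grey slab 150 x 116 x 12 mm, on it a steel index disc (96 mm diameter, flat top 50 mm above the bench) with dark seat holes round its rim. Origin on the disc's axis at bench height, z up. On its -x side, roughly facing the robot, a grey plunger bracket (40 mm wide, 56 mm high, 62 to 82 mm from the axis); the knob sticks out of it along -x.
- disc_top (a point): Centre of the disc's flat top, 50 mm above the bench; axes as the fixture's. Here stands the upright steel locating stub: 21 mm diameter, 40 mm high above the disc, its last 6 mm tapering to a 10 mm tip. The fixture stands between two cast gauges fixed to the bench (about 0.1 m clear either side; the left one is the tallest, 0.28 m).
- seated_ring: Ground steel bearing ring, 58 mm outside diameter, 22 mm high, already sitting on the disc round the stub. Origin at the centre of its underside, z along its axis.
- loose_ring: The second bearing ring, same as the seated one: 58 mm outside diameter, 22 mm high, about 0.18 kg, flat on the bench, left of the fixture or right of it (there between two fixed gauges: room for the fingers mainly along world x). Origin at the centre of its underside, z its axis. 4 mm play round the stub. Grip across the outside. Stacked, its underside is 22 mm above the disc.
- index_plunger (a joint): Travel of the index plunger in m: 0 = pin home (its tip 10 mm deep in the disc's rim), 0.020 = pulled fully back to its stop (pin tip 10 mm clear of the rim). It grows along the fixture's -x. The spring needs about 4 N at the start and about 11 N at the stop, and pulls the pin home when it is let go.
- knob_grip (a point): Middle of the round grip (24 mm diameter, 28 mm long) of the plunger's black knob, on its axis, 36 mm above the bench and, at rest, 98 mm from the disc's axis; moves with the knob. Axes as the fixture's: the knob's axis lies level along x; on the -x end of the grip is a 32 mm collar, 6 mm thick. Only the bench is under it. Pinch here from above, across the fixture's y.
- small_ring: Smaller steel ring, 50 mm diameter, 16 mm high, lying flat on the bench on the other side of the fixture than the loose ring; to be left alone. Origin at the centre of its underside.
- plug_gauge: Double-ended plug gauge lying on the bench on the robot's right, nearer than the rings, 104 mm long along its y, 22 mm thick; to be left alone. Origin at the middle of its underside.
- grease_tin: Round tin with green lid, 67 mm diameter, 31 mm high, behind the work on the left; to be left alone. Origin at the centre of its underside.

How it is judged:
By the outcome, as a careful person would: the job done as asked, in the order asked, and still so for the second after the job is handed in, while the arm keeps its last pose, push and grip.
It also fails if it takes over 54 s, if anything falls off the work surface, if the arm or the gripper's body presses on something with over 40 N, if the wrist force passes 120 N, or if a joint passes its speed limit or range.

## Working session

There is one attempt and no reset: what is moved stays moved. The work goes in short steps, Python scripts to look and compute and a tool call to move; the robot and the scene stay as the last step left them, time stands still between calls to the robot, and variables do not carry over. Pictures are saved under pics/ and viewed, and the job is handed in when it is done.

Besides the shell and the picture viewer there is one more tool, called after "Call:" as name(argument=value, ...) on one line, values as JSON. drive_tool: Moves the arm, as the interface text tells. Its arguments: {"type":"object","properties":{"steps":{"type":"array"}},"required":["steps"]}

```bash
mkdir -p pics; ls; python3 - <<'E'
from workcell import bot, vision
import cv2,numpy as np
print(bot.get_obs())
for n in ("top","side","wrist"):
    p,d=vision.camera(n); m=vision.camera_model(n)
    cv2.imwrite(f"pics/{n}0.png",p[:,:,::-1]); np.savez(f"{n}0.npz",p=p,d=d,**m)
    print(n,m)
E
```

```text
pics
{'clock': 0.0, 'joint_pos': array([-1.10800115e+00,  2.41384191e-01,  3.69850895e-03,  1.33518982e+00,
        2.17076583e-07,  1.57081487e+00]), 'joint_vel': array([ 0.00026535, -0.00050067, -0.00017734,  0.00011765,  0.00030425,
        0.00025593]), 'tau': array([ 2.15035639e-04, -3.72319329e+01,  2.52407026e+01,  1.70027954e-02,
        3.59432420e-05, -8.62991811e-08]), 'eef_pos': array([ 0.22300693, -0.44696587,  0.30301736]), 'tool_rot': array([ 8.50421319e-01, -5.26101226e-01, -8.84039545e-04, -5.47003628e-04]), 'ft_force': array([-0.1399853 , -0.13945641,  1.08670013]), 'ft_torque': array([-0.00170625, -0.0398741 , -0.03579387]), 'grip_width': 0.0849851080151589}
top {'mtx': array([[401.8180277 ,   0.        , 254.59287292],
       [  0.        , 401.8180277 , 193.28178398],
       [  0.        ,   0.        ,   1.        ]]), 'rvec': array([ 2.14689524, -2.06851864,  0.22387948]), 'tvec': array([0.06142093, 0.4972078 , 1.1968383 ])}
side {'mtx': array([[383.67330285,   0.        , 255.36860583],
       [  0.        , 383.67330285, 192.3026011 ],
       [  0.        ,   0.        ,   1.        ]]), 'rvec': array([ 1.32279715,  2.22129193, -0.9023424 ]), 'tvec': array([ 0.16568642, -0.28347554,  1.52298325])}
wrist {'mtx': array([[271.86953791,   0.        , 257.57695661],
       [  0.        , 271.86953791, 192.889174  ],
       [  0.        ,   0.        ,   1.        ]]), 'rvec': array([-2.44685277,  1.51336577,  0.23167119]), 'tvec': array([-0.49927429, -0.03905776,  0.38008617])}
```

View pics/top0.png

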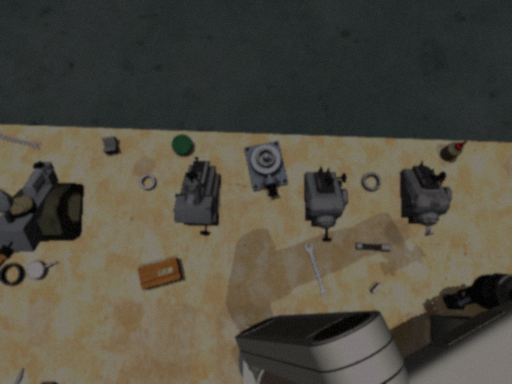

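View pics/side0.png

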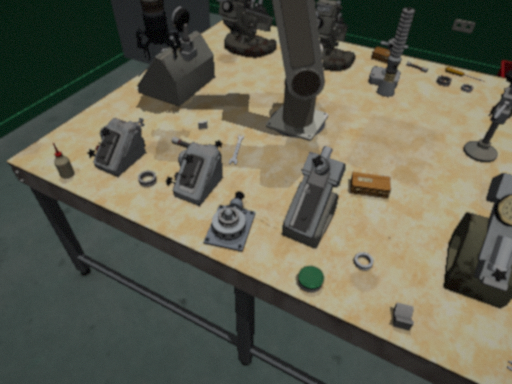

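The top view shows the fixture at about (266,160), a ring on the right between gauges at (371,182), a ring on the left at (149,183), the plug gauge at (372,246) and the tin at (182,145). I'll measure both rings and the fixture from depth.

```bash
cat > h.py <<'E'
import numpy as np,cv2
def cloud(f):
    z=np.load(f); d=z['d'].astype(float); K=z['mtx']; R=cv2.Rodrigues(z['rvec'])[0]; t=z['tvec']
    v,u=np.mgrid[:d.shape[0],:d.shape[1]]
    c=np.stack([(u-K[0,2])/K[0,0]*d,(v-K[1,2])/K[1,1]*d,d],-1)
    w=(c-t)@R
    w[d<=0]=np.nan
    return z['p'],w
E
python3 - <<'E'
from h import *
p,w=cloud('top0.npz')
for n,(u,v) in dict(ringR=(371,182),ringL=(149,183),disc=(266,158)).items():
    s=w[v-16:v+17,u-16:u+17].reshape(-1,3); 
    q=s[(s[:,2]>(.011 if n!='disc' else .06))&(s[:,2]<.2)]
    print(n,len(q),q.min(0),q.max(0),np.median(q,0),(q.min(0)+q.max(0))/2)
s=w[130:200,235:300]
print(np.round(s[::3,::3,2]*1000).astype(int))
# upscaled crops
for n,(u,v) in dict(a=(266,165),b=(371,182)).items():
    cv2.imwrite(f'pics/c_{n}.png',cv2.resize(p[v-45:v+45,u-60:u+60,::-1],None,fx=6,fy=6,interpolation=cv2.INTER_CUBIC))
E
```

```text
ringR 124 [ 0.52806393 -0.32231311  0.01135734] [ 0.58339391 -0.26596785  0.0281669 ] [ 0.55701113 -0.29674371  0.02087686] [ 0.55572892 -0.29414048  0.01976212]
ringL 103 [0.50374199 0.40513317 0.01119218] [0.55367388 0.45351568 0.02270996] [0.52999326 0.42910309 0.01542475] [0.52870794 0.42932443 0.01695107]
disc 180 [0.58087756 0.02331591 0.06022439] [0.63767546 0.07977929 0.09360222] [0.60713554 0.05105896 0.07215077] [0.60927651 0.0515476  0.07691331]
[[-708 -718 -712 -739 -717 -715 -719 -711 -720 -716 -727 -728 -722 -714
  -719 -719 -727 -721 -729 -715 -719 -722]
 [  -1    2    2   -2    6   -2    4 -724 -722 -723 -715 -713 -725 -719
  -721 -722 -715 -720 -725 -719 -718 -721]
 [  -4   -1   -3    1   -3    4    6    0    0    1   -1   -2    3    0
     1    0    2   -2    1    2    1   -3]
 [   2   -2   -1    3    0    1   -3   -3   -3   -1   -4   -3    2    2
     1   -2    0   -4    2    0   -3   -4]
 [   0   -2   -3    1   -2   -1   -1    2   -5   -2   -2    3   11   12
    11    3    4   -3   -1   -2    0    0]
 [  -1    1   -2    0   -1   -6    0    8   13   50   49   46   
[... 1421 characters left out ...]
 -1    2]
 [   1   -4    0   -1   -6    3   11   10   12   24   45   46   47   41
    16   13   10    7   -2   -1    0    0]
 [  -2   -3   -2    0   -2    0   11   17    9   13   14   44   47   45
     0   -2   -4   -2    3    2    2   -3]
 [   4   -3   -3    1    0    1    9    9   -4   -4   -4   40   46   48
    -1    1    0    0    1   -2   -5    1]
 [   0   -2   -3    0   -2   -1   -1   -1    0    3    0    0   48   53
    42   -2   -2   -5   -2    3   -3    0]
 [   2    4    1   -4    5    0    3   -1   -4   -4    0   33   26    2
     2    1    1   -2   -3    4    1    3]
 [  -3   -5    2    1   -1   -2    0    0   -6    0   -1   -3    1    0
     5    2   -1   -2   -1    0    6   -1]]
```

```bash
python3 - <<'E'
import cv2,numpy as np
a=cv2.imread('pics/c_a.png');b=cv2.imread('pics/c_b.png')
cv2.imwrite('pics/c_ab.png',cv2.resize(np.vstack([a,b]),(400*720//720,600)))
E
```

```text
(no output)
```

View pics/c_a.png

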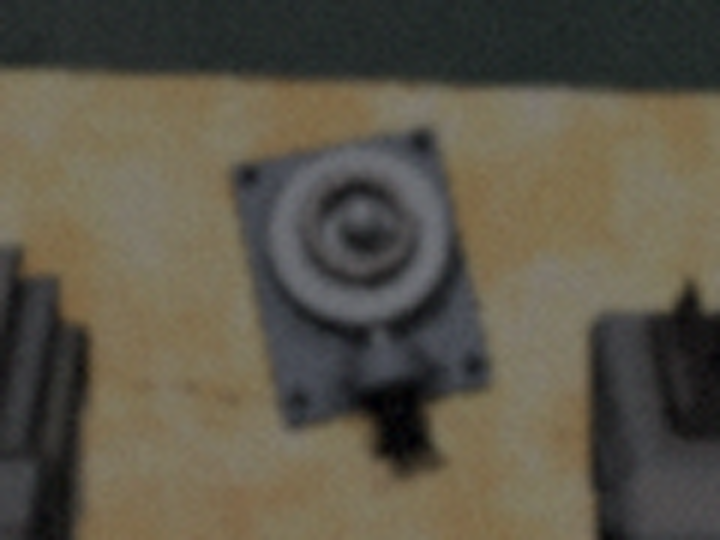

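View pics/c_b.png

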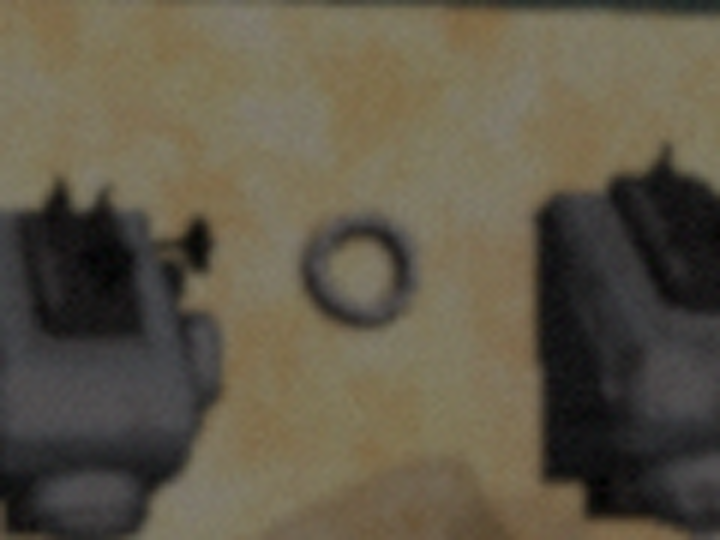

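View pics/wrist0.png

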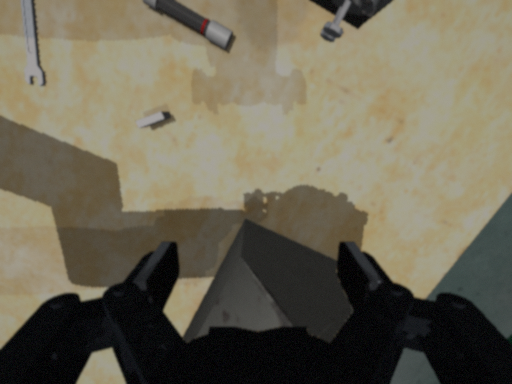

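```bash
python3 - <<'E'
from h import *
p,w=cloud('top0.npz')
q=w.reshape(-1,3)
# max height grid 2cm around right side & fixture
xs=np.arange(.40,.72,.02); ys=np.arange(-.52,.30,.02)
print('rows x, cols y; cm'); print('      ',' '.join(f'{int(round(y*100)):3d}' for y in ys))
for x in xs[::-1]:
    print(f'{x:.2f}',' '.join('%3d'%(round(100*np.nanmax(np.r_[0,q[(abs(q[:,0]-x)<=.011)&(abs(q[:,1]-y)<=.011),2]]))) for y in ys))
# slab fit
s=w[130:205,235:300]; m=(s[...,2]>.005)&(s[...,2]<.018)
c=s[m]; 
# fit by min area rect on points > 5mm within the fixture
m2=((s[...,2]>.006)).astype(np.uint8); n,l,st,ce=cv2.connectedComponentsWithStats(m2); print(st)
i=l==1+np.argmax(st[1:,4]); c=s[i]
sl=c[(c[:,2]<.06)]
k=cv2.minAreaRect(sl[sl[:,2]<.02][:,:2].astype(np.float32)); print(k)
E
```

```text
rows x, cols y; cm
       -52 -50 -48 -46 -44 -42 -40 -38 -36 -34 -32 -30 -28 -26 -24 -22 -20 -18 -16 -14 -12 -10  -8  -6  -4  -2   0   2   4   6   8  10  12  14  16  18  20  22  24  26  28
0.70   1   0   0   1   1   1   1   1   1   1   0   0   1   1   1   1   1   0   0   1   1   0   0   0   1   0   1   1   1   1   1   1   1   1   1   1   0   1   1   0   1
0.68   7   0   0   0   1   0   0   1   0   0   0   1   1   0   1   1   1   1   1   1   1   1   1   1   1   0   1   2   1   1   0   0   1   1   1   1   0   0   1   1   1
0.66   7   0   0   0   1   0   1   0   1   1   1   1   1   1   1   0   1   1   1   1   1   1   1   0   1   0   2   5   5   6   5   2   2   1   1   1   1   1   1   1   0
0.64   6   1   0   1   0   1   1   0   1   0   0   0   1   1   1   0   0   0   1   1   0   1   1   1   0   0   5   5   8   8   5   5   2   0   1   1   0   0   0   0   0
0.62   0   0   0   0   0   0   0   1   1   1   0   1   1   1   0   0   1   0   1   0   0   0   0   0   0   0   5   7   9   9   8   5   2   0   0   1   0   1   0   1   0
0.60   5   5   4   7   9   9   4   3   0   0   0   1   1   1   1 
[... 1676 characters left out ...]
1   1   0   1   1   0   1  11  11  11  10   0   0   1   1   0   1   1   0   1   0   1   1   0   0  22  22  25  25  22
[[   0    0   65   75 3226]
 [   4    6    1    1    1]
 [  28    8    1    1    1]
 [  34    8    1    1    1]
 [   9   11   44   56 1634]
 [   2   12    1    1    1]
 [   8   14    1    1    1]
 [  64   25    1    1    1]
 [  59   43    1    1    1]
 [   1   49    1    1    1]
 [  58   54    1    1    1]
 [   6   67    1    1    1]
 [   8   67    1    1    1]
 [  44   66    1    1    1]
 [  54   67    1    1    1]
 [  60   69    1    1    1]
 [   6   72    1    1    1]]
((0.597659707069397, 0.04806068539619446), (0.15242737531661987, 0.11691707372665405), 13.96479606628418)
```

```bash
cat >> h.py <<'E'
from scipy.spatial.transform import Rotation as Ro
def jaw(a): # tool down, tool x at world angle a deg
    a=np.radians(a); x=np.array([np.cos(a),np.sin(a),0]); z=np.array([0,0,-1.]); return Ro.from_matrix(np.stack([x,np.cross(z,x),z],1))
def plan(p0,R0,p1,R1,n,dec=4,show=True):
    p=np.array(p0,float);R=R0;rows=[]
    for i in range(n):
        k=n-i
        s=R.inv().apply((np.array(p1)-p)/k); r=np.degrees((R.inv()*R1).as_rotvec())/k
        s=np.round(s,dec); r=np.round(r,2); rows.append([*s,*r])
        p=p+R.apply(s); R=R*Ro.from_rotvec(np.radians(r))
    for r in rows: print(', '.join(f'{x:g}' for x in r))
    print('end',p.round(4),R.as_quat().round(4), 'max',np.abs(rows).max(0))
    return p,R
E
python3 - <<'E'
from h import *
from workcell import bot,vision
o=bot.get_obs(); R=Ro.from_quat(o['tool_rot']); p=o['eef_pos']
m=vision.camera_model('wrist'); Rc=cv2.Rodrigues(m['rvec'])[0]; c=-Rc.T@m['tvec']
print('cam in tool',R.inv().apply(c-p),'\n',R.inv().as_matrix()@Rc.T)
plan(p,R,[.556,-.296,.22],jaw(0),12)
E
```

```text
cam in tool [ 7.14239537e-05 -7.55021494e-02 -7.05890528e-02] 
 [[ 9.99999993e-01 -6.25268121e-05  9.85429047e-05]
 [ 3.04581308e-05  9.54929999e-01  2.96831092e-01]
 [-1.12661478e-04 -2.96831087e-01  9.54929994e-01]]
0.0011, -0.0304, 0.0069, -0, 0.01, -5.29
0.0039, -0.0302, 0.0069, -0, 0.01, -5.29
0.0067, -0.0297, 0.0069, -0, 0.01, -5.29
0.0094, -0.029, 0.0069, -0, 0.01, -5.29
0.0121, -0.028, 0.007, -0.01, 0, -5.29
0.0146, -0.0268, 0.0069, -0, 0.01, -5.29
0.017, -0.0253, 0.007, -0.01, 0, -5.29
0.0192, -0.0236, 0.0069, -0, 0.01, -5.29
0.0213, -0.0218, 0.007, -0.01, 0, -5.29
0.0233, -0.0197, 0.0069, -0, 0.01, -5.29
0.0249, -0.0175, 0.007, -0.01, 0, -5.29
0.0265, -0.015, 0.0069, -0, 0.01, -5.29
end [ 0.556 -0.296  0.22 ] [ 1. -0.  0. -0.] max [0.0265 0.0304 0.007  0.01   0.01   5.29  ]
```

Call:
drive_tool(steps=[0.001,-0.03,0.006,0,0,-5.29,-1,0.004,-0.03,0.006,0,0,-5.29,-1,0.007,-0.03,0.006,0,0,-5.29,-1,0.009,-0.029,0.006,0,0,-5.29,-1,0.012,-0.028,0.006,0,0,-5.29,-1,0.015,-0.027,0.006,0,0,-5.29,-1])

```text
clock: 0.65
eef_pos: [0.3907, -0.371, 0.2673]
tool_rot: [0.962, -0.271, -0.0, -0.0]
ft_force: [0.2, -1.0, -0.3]
grip_width: 0.0858
```

Call:
drive_tool(steps=[0.017,-0.025,0.006,0,0,-5.29,-1,0.019,-0.024,0.006,0,0,-5.29,-1,0.021,-0.022,0.007,0,0,-5.29,-1,0.023,-0.02,0.007,0,0,-5.29,-1,0.025,-0.018,0.008,0,0,-5.29,-1,0.027,-0.015,0.008,0,0,-5.29,-1,0,0,0,0,0,0,-1,0,0,0,0,0,0,-1])

```text
clock: 1.32
eef_pos: [0.557, -0.2938, 0.2241]
tool_rot: [1.0, 0.001, -0.001, -0.001]
ft_force: [-0.5, -0.8, 0.5]
grip_width: 0.0852
```

```bash
cat > snap.py <<'E'
import sys
from h import *
from workcell import bot,vision
tag=sys.argv[1]; cams=sys.argv[2:] or ['wrist']
o=bot.get_obs(); print({k:np.round(o[k],4) for k in ('clock','joint_pos','eef_pos','tool_rot','ft_force','grip_width')})
for n in cams:
    m=vision.camera_model(n); p,d=vision.camera(n)
    np.savez(f'{tag}_{n}.npz',p=p,d=d,**m); cv2.imwrite(f'pics/{tag}_{n}.png',p[:,:,::-1])
E
python3 snap.py s1
```

```text
{'clock': np.float64(1.3167), 'joint_pos': array([-4.8530e-01,  5.4130e-01,  2.4370e-01,  1.2762e+00, -3.0000e-04,
        1.0835e+00]), 'eef_pos': array([ 0.557 , -0.2938,  0.2241]), 'tool_rot': array([ 1.0e+00,  1.0e-03, -1.4e-03, -6.0e-04]), 'ft_force': array([-0.5314, -0.8262,  0.5057]), 'grip_width': np.float64(0.0852)}
```

View pics/s1_wrist.png

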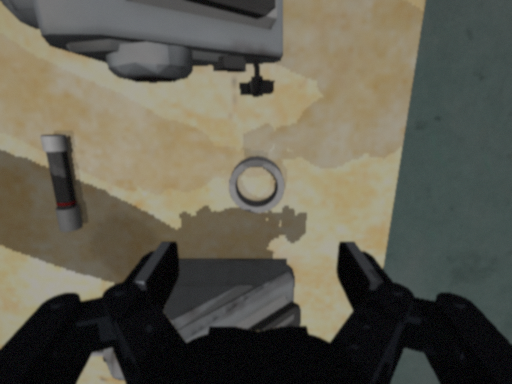

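The wrist view shows the big ring at about (257,184), clear of both neighbours; the knob post of the left gauge is at (257,88). Locating the ring precisely.

```bash
python3 - <<'E'
from h import *
p,w=cloud('s1_wrist.npz')
s=w[145:225,215:300]
m=(s[...,2]>.012)&(s[...,2]<.032)
n,l,st,ce=cv2.connectedComponentsWithStats(m.astype(np.uint8)); c=s[l==1+np.argmax(st[1:,4])]
print(len(c),c.min(0),c.max(0),np.median(c[:,2]))
t=c[abs(c[:,2]-np.median(c[:,2]))<.005]
print(cv2.minEnclosingCircle(t[:,:2].astype(np.float32)), cv2.fitEllipse(t[:,:2].astype(np.float32)))
print('bench z',np.nanmedian(w[200:210,330:370,2]))
b=w[...,2]; i=np.argwhere(np.isfinite(b)&(abs(w[...,0]-.557)<.06)&(b>.04)&(abs(w[...,1]+.294)<.15)&(b<.2)); 
print(w[i[:,0],i[:,1]][:, 1].min() if len(i) else 0)
q=w.reshape(-1,3)
for y in np.arange(-.38,-.18,.01):
    k=q[(abs(q[:,1]-y)<.005)&(abs(q[:,0]-.556)<.06)]; print(round(y,2),len(k),np.round(np.nanpercentile(k[:,2],98),3) if len(k) else '')
E
```

```text
1168 [ 0.52624671 -0.32460112  0.01202482] [ 0.58278023 -0.26644327  0.02451576] 0.022271250603513496
((0.5548090934753418, -0.29550880193710327), 0.029174303635954857) ((0.5546286106109619, -0.2947925627231598), (0.05145726725459099, 0.051750604063272476), 172.23788452148438)
bench z 0.0003913058418282941
-0.4425148422140702
-0.38 1395 0.099
-0.37 737 0.002
-0.36 789 0.002
-0.35 798 0.002
-0.34 807 0.002
-0.33 694 0.002
-0.32 831 0.023
-0.31 986 0.221
-0.3 3227 0.233
-0.29 5694 0.24
-0.28 19947 0.248
-0.27 3194 0.251
-0.26 1007 0.002
-0.25 1050 0.002
-0.24 1083 0.002
-0.23 1142 0.002
-0.22 1155 0.002
-0.21 1273 0.053
-0.2 1519 0.104
-0.19 2046 0.112
```

```bash
python3 - <<'E'
from workcell import bot
print(bot.tip_reach, [a for a in dir(bot) if not a.startswith('_')])
E
```

```text
0.0726 ['Unreachable', 'get_obs', 'tip_reach']
```

Call:
drive_tool(steps=[-0.002,0.001,0.02,0,0,0,-1,0,0,0.035,0,0,0,-1,0,0,0.035,0,0,0,-1,0,0,0.035,0,0,0,-1,0,0,0.015,0,0,0,-1,0,0,0,0,0,0,-1])

```text
clock: 1.87
eef_pos: [0.55, -0.2957, 0.0815]
tool_rot: [1.0, -0.001, -0.004, -0.002]
ft_force: [-0.4, 0.4, -0.4]
grip_width: 0.0856
```

```bash
python3 snap.py s2
```

```text
{'clock': np.float64(1.8667), 'joint_pos': array([-4.9320e-01,  6.5850e-01,  5.0200e-02,  9.7220e-01, -3.0000e-04,
        1.0805e+00]), 'eef_pos': array([ 0.55  , -0.2957,  0.0815]), 'tool_rot': array([ 1.    , -0.0014, -0.0043, -0.0021]), 'ft_force': array([-0.3947,  0.3722, -0.4115]), 'grip_width': np.float64(0.0856)}
```

View pics/s2_wrist.png

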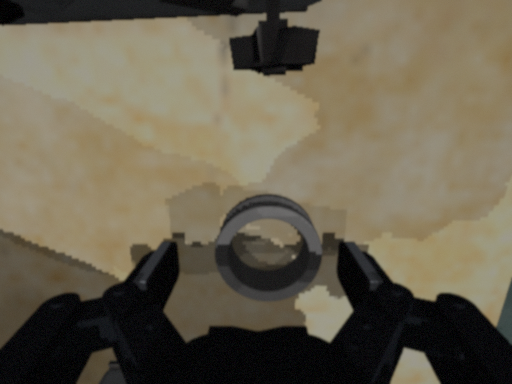

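```bash
python3 - <<'E'
from h import *
p,w=cloud('s2_wrist.npz')
R=Ro.from_quat([1,-.0014,-.0043,-.0021]); 
for (a,b,c,d) in ((240,300,130,185),(240,300,335,390)):
    q=w[a:b,c:d].reshape(-1,3); t=R.inv().apply(q-[.55,-.2957,.0815]); t=t[np.isfinite(t[:,2])]
    f=t[(t[:,2]<.075)&(abs(t[:,1])<.02)&(abs(t[:,0])>.035)]; print(len(f),np.percentile(f,[0,5,50,95,100],axis=0))
s=w[190:310,205:330]; c=s[(s[...,2]>.018)&(s[...,2]<.028)]; print(len(c),cv2.minEnclosingCircle(c[:,:2].astype(np.float32)),c.min(0),c.max(0))
E
```

```text
2266 [[-0.05681193 -0.01348289  0.00835066]
 [-0.05433777 -0.01186307  0.01267005]
 [-0.04337147 -0.00742052  0.0347418 ]
 [-0.04270243  0.00706774  0.05411494]
 [-0.03895298  0.01127021  0.05952812]]
2364 [[ 0.03845227 -0.01386001  0.00801908]
 [ 0.04204314 -0.01203504  0.01210179]
 [ 0.04283128 -0.00758462  0.03384875]
 [ 0.05398622  0.00692361  0.05378624]
 [ 0.05640391  0.01157744  0.05943581]]
4032 ((0.554879367351532, -0.29573866724967957), 0.02965143322944641) [ 0.52615557 -0.3243043   0.01800196] [ 0.58344005 -0.26610657  0.02438956]
```

Call:
drive_tool(steps=[0.002,0,0.003,0,0,0,-1,0,0,0,0,0,0,-1,0,0,0,0,0,0,-1])

```text
clock: 2.17
eef_pos: [0.5574, -0.2971, 0.0852]
tool_rot: [1.0, -0.0, 0.002, 0.001]
ft_force: [-0.7, 0.3, 0.1]
grip_width: 0.0853
```

Call:
drive_tool(steps=[0,0,0,0,0,0,-1,0,0,0,0,0,0,-1])

```text
clock: 2.33
eef_pos: [0.5569, -0.2965, 0.0843]
tool_rot: [1.0, -0.0, 0.001, 0.001]
ft_force: [0.1, 0.1, 0.1]
grip_width: 0.0855
```

Call:
drive_tool(steps=[-0.001,0,0.006,0,0,0,-1,-0.001,-0.001,0.006,0,0,0,-1,0,0,0,0,0,0,-1,0,0,0,0,0,0,-1,0,0,0,0,0,0,-1])

```text
clock: 2.75
eef_pos: [0.5541, -0.295, 0.0705]
tool_rot: [1.0, 0.0, -0.0, -0.0]
ft_force: [-0.3, 0.5, 0.9]
grip_width: 0.0857
```

Call:
drive_tool(steps=[0,0,0,0,0,0,0,0,0,0,0,0,0,0.5,0,0,0,0,0,0,1,0,0,0,0,0,0,1,0,0,0,0,0,0,1,0,0,0,0,0,0,1,0,0,0,0,0,0,1])

```text
clock: 3.33
eef_pos: [0.5549, -0.2954, 0.0718]
tool_rot: [1.0, -0.0, 0.001, 0.0]
ft_force: [-1.0, 0.3, 5.1]
grip_width: 0.0543
```

```bash
python3 snap.py s3
```

```text
{'clock': np.float64(3.3333), 'joint_pos': array([-4.8930e-01,  6.7020e-01,  4.3100e-02,  9.4190e-01,  1.0000e-04,
        1.0816e+00]), 'eef_pos': array([ 0.5549, -0.2954,  0.0718]), 'tool_rot': array([ 1.e+00, -0.e+00,  8.e-04,  4.e-04]), 'ft_force': array([-1.0191,  0.3121,  5.0762]), 'grip_width': np.float64(0.0543)}
```

View pics/s3_wrist.png

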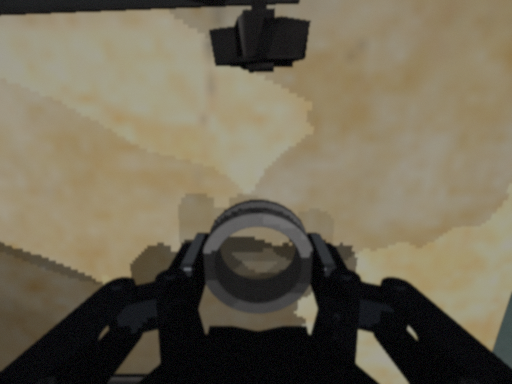

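The picture shows the ring at (258,262) held between both fingers, but the opening reads 54 mm, not 58. I'll lift a little and check.

Call:
drive_tool(steps=[0,0,-0.01,0,0,0,1,0,0,-0.02,0,0,0,1,0,0,-0.03,0,0,0,1,0,0,-0.03,0,0,0,1,0,0,-0.02,0,0,0,1,0,0,0,0,0,0,1,0,0,0,0,0,0,1,0,0,0,0,0,0,1])

```text
clock: 4.05
eef_pos: [0.5534, -0.2947, 0.1795]
tool_rot: [1.0, -0.0, -0.001, -0.001]
ft_force: [0.1, 0.9, -1.8]
grip_width: 0.054
```

```bash
python3 snap.py s4
python3 - <<'E'
from h import *
from workcell import bot
o=bot.get_obs()
p,w=cloud('s4_wrist.npz'); R=Ro.from_quat(o['tool_rot'])
t=R.inv().apply((w-o['eef_pos']).reshape(-1,3)).reshape(w.shape)
s=t[195:320,200:320]; 
c=s[(s[...,2]>.035)&(s[...,2]<.08)&(np.hypot(s[...,0],s[...,1])<.04)]
h,e=np.histogram(c[:,2],np.arange(.035,.081,.003)); print(h,e)
m=c[c[:,2]<.06]; print(m.min(0),m.max(0)); 
# plane tilt
A=np.c_[m[:,:2],np.ones(len(m))]; k=m
for i in range(6):
    A=np.c_[k[:,:2],np.ones(len(k))]; x=np.linalg.lstsq(A,k[:,2],rcond=None)[0]; r=m[:,2]-np.c_[m[:,:2],np.ones(len(m))]@x; k=m[abs(r)<.003]
print('plane',x,len(k),cv2.minEnclosingCircle(k[:,:2].astype(np.float32)))
E
```

```text
{'clock': np.float64(4.05), 'joint_pos': array([-0.4894,  0.5657,  0.1649,  1.1728, -0.    ,  1.0816]), 'eef_pos': array([ 0.5534, -0.2947,  0.1795]), 'tool_rot': array([ 1.0e+00, -1.0e-04, -1.2e-03, -7.0e-04]), 'ft_force': array([ 0.0877,  0.9379, -1.8309]), 'grip_width': np.float64(0.054)}
[  91  117  133  133 3920  631  442  374  488  749  486  232    2    0
    0] [0.035 0.038 0.041 0.044 0.047 0.05  0.053 0.056 0.059 0.062 0.065 0.068
 0.071 0.074 0.077 0.08 ]
[-0.03052016 -0.02874776  0.03515151] [0.03228918 0.02946036 0.059986  ]
plane [-0.00044633  0.00190808  0.04882125] 4361 ((0.0010642459383234382, -0.0011449026642367244), 0.03132056072354317)
```

View pics/s4_wrist.png

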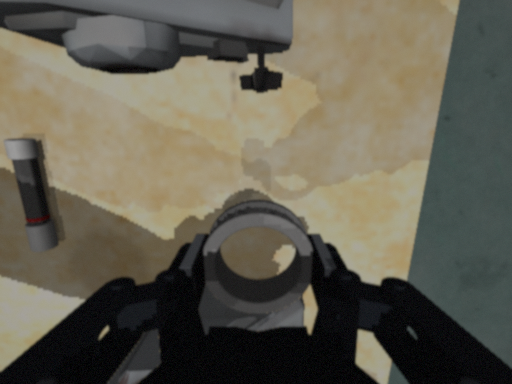

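```bash
python3 - <<'E'
from h import *
p,R=plan([.5534,-.2947,.1795],jaw(0),[.553,-.292,.285],jaw(18),3)
plan(p,R,[.51,.027,.29],jaw(104),15)
E
```

```text
-0.0001, -0.0009, -0.0352, 0, 0, -6
-0.0001, -0.0009, -0.0351, 0, 0, -6
0.0001, -0.0009, -0.0352, 0, 0, -6
end [ 0.553 -0.292  0.285] [0.9877 0.1564 0.     0.    ] max [1.00e-04 9.00e-04 3.52e-02 0.00e+00 0.00e+00 6.00e+00]
0.0038, -0.0211, -0.0003, 0, 0, -5.73
0.0059, -0.0206, -0.0003, 0, 0, -5.73
0.008, -0.0199, -0.0003, 0, 0, -5.73
0.0099, -0.019, -0.0003, 0, 0, -5.73
0.0118, -0.018, -0.0003, 0, 0, -5.73
0.0135, -0.0167, -0.0003, 0, 0, -5.74
0.0151, -0.0153, -0.0004, 0, 0, -5.73
0.0165, -0.0137, -0.0003, 0, 0, -5.74
0.0178, -0.0119, -0.0004, 0, 0, -5.73
0.0189, -0.0101, -0.0003, 0, 0, -5.74
0.0199, -0.0081, -0.0004, 0, 0, -5.73
0.0206, -0.0061, -0.0003, 0, 0, -5.74
0.0211, -0.0041, -0.0004, 0, 0, -5.73
0.0214, -0.0019, -0.0003, 0, 0, -5.74
0.0214, 0.0002, -0.0004, 0, 0, -5.73
end [0.51  0.027 0.29 ] [0.6157 0.788  0.     0.    ] max [2.14e-02 2.11e-02 4.00e-04 0.00e+00 0.00e+00 5.74e+00]
```

Call:
drive_tool(steps=[0,0,-0.035,0,0,-6,1,0,0,-0.035,0,0,-6,1,0,-0.002,-0.035,0,0,-6,1,0.004,-0.021,0,0,0,-5.73,1,0.006,-0.021,0,0,0,-5.73,1,0.008,-0.02,0,0,0,-5.73,1,0.01,-0.019,0,0,0,-5.73,1])

```text
clock: 4.68
eef_pos: [0.5416, -0.2067, 0.2838]
tool_rot: [0.936, 0.352, -0.001, -0.001]
ft_force: [-0.3, 0.5, -1.2]
grip_width: 0.0543
```

Call:
drive_tool(steps=[0.012,-0.018,0,0,0,-5.73,1,0.0135,-0.017,0,0,0,-5.74,1,0.015,-0.015,0,0,0,-5.73,1,0.0165,-0.014,0,0,0,-5.74,1,0.018,-0.012,0,0,0,-5.73,1,0.019,-0.01,0,0,0,-5.74,1,0.02,-0.008,0,0,0,-5.73,1,0.0205,-0.006,0,0,0,-5.74,1])

```text
clock: 5.35
eef_pos: [0.5187, -0.036, 0.2837]
tool_rot: [0.725, 0.689, -0.001, -0.002]
ft_force: [-0.3, 0.2, -2.1]
grip_width: 0.0542
```

Call:
drive_tool(steps=[0.021,-0.004,0,0,0,-5.73,1,0.0215,-0.002,0,0,0,-5.74,1,0.0215,0,0,0,0,-5.73,1,0,0,0,0,0,0,1,0,0,0,0,0,0,1,0,0,0,0,0,0,1])

```text
clock: 5.85
eef_pos: [0.5106, 0.0266, 0.2846]
tool_rot: [0.616, 0.788, -0.001, -0.001]
ft_force: [0.9, -0.2, -2.6]
grip_width: 0.0544
```

```bash
python3 snap.py s5
```

```text
{'clock': np.float64(5.85), 'joint_pos': array([ 5.220e-02,  2.736e-01, -1.700e-03,  1.298e+00, -5.000e-04,
       -1.913e-01]), 'eef_pos': array([0.5106, 0.0266, 0.2846]), 'tool_rot': array([ 0.616 ,  0.7878, -0.001 , -0.0008]), 'ft_force': array([ 0.9131, -0.1895, -2.5775]), 'grip_width': np.float64(0.0544)}
```

View pics/s5_wrist.png

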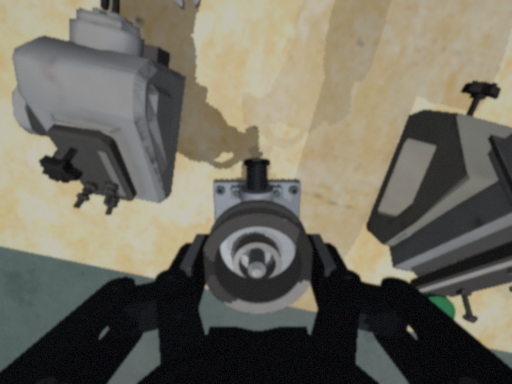

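Through the held ring I see the stub at about (257,262), the seated ring round it, and the knob at (257,172) upright in the picture, so yaw ≈ 14° holds. Measuring the stub and knob axis.

```bash
python3 - <<'E'
from h import *
p,w=cloud('s5_wrist.npz'); pos=np.array([0.5106,0.0266,0.2846])
q=w.reshape(-1,3)
near=q[(np.hypot(q[:,0]-.607,q[:,1]-.051)<.06)]
st=near[(near[:,2]>.078)&(near[:,2]<.1)&(np.hypot(near[:,0]-.607,near[:,1]-.051)<.02)]
print('stub',len(st),st.min(0),st.max(0),np.median(st,0),st[st[:,2]>.086].mean(0))
R=jaw(14); ex=np.array([np.cos(np.radians(14)),np.sin(np.radians(14)),0]); ey=np.array([-ex[1],ex[0],0])
rel=(q-[.607,.051,0]); a=rel@ex;b=rel@ey
for lo,hi in ((-.135,-.125),(-.125,-.115),(-.115,-.11),(-.11,-.10),(-.10,-.09),(-.09,-.085),(-.08,-.07),(-.07,-.065)):
    k=q[(a>lo)&(a<hi)&(abs(b)<.03)&(q[:,2]>.02)&(q[:,2]<.07)]; kb=(k-[.607,.051,0])@ey
    if len(k): print(lo,hi,len(k),'b',kb.min(),kb.max(),kb.mean(),'z',np.percentile(k[:,2],95))
# slab edge
k=q[(q[:,2]>.007)&(q[:,2]<.017)&(abs(a)<.12)&(abs(b)<.08)]; print(cv2.minAreaRect(k[:,:2].astype(np.float32)))
# top view stub
p,w=cloud('top0.npz'); q=w.reshape(-1,3); d=np.hypot(q[:,0]-.607,q[:,1]-.051)
s=q[(d<.04)&(q[:,2]>.064)&(q[:,2]<.08)]; print('ring top cam',cv2.minEnclosingCircle(s[:,:2].astype(np.float32)),s.mean(0))
s=q[(d<.1)&(q[:,2]>.044)&(q[:,2]<.056)]; print(cv2.minAreaRect(s[:,:2].astype(np.float32)))
s=q[(d<.02)&(q[:,2]>.08)]; print('stub top cam',s.mean(0),s.min(0),s.max(0))
E
```

```text
stub 276 [0.59587058 0.03851617 0.07811041] [0.61726353 0.05863676 0.09249104] [0.60269958 0.0478009  0.08693157] [0.6048339  0.04807437 0.08879534]
-0.125 -0.115 172 b -0.016642397851880042 0.013121466582436705 -0.001958670402755404 z 0.052617450462478975
-0.115 -0.11 80 b -0.01641744054089851 0.012843361362957552 -0.0018748085704502222 z 0.05154001584080784
-0.11 -0.1 184 b -0.014401787394631708 0.010723421353933237 -0.002029313355661071 z 0.04936422599744521
-0.1 -0.09 169 b -0.014562428885890724 0.009627473277191786 -0.0024526649652864326 z 0.04908928724112166
-0.09 -0.085 80 b -0.014591568801115342 0.009636334155442234 -0.0020884269069317437 z 0.0490569938736693
-0.08 -0.07 276 b -0.029419160924789616 0.02955490140351899 0.0004384946476689388 z 0.056066312459137735
-0.07 -0.065 41 b -0.029724782309298883 0.029645411034337214 0.005661329769022637 z 0.026428606630619345
((0.5716561079025269, 0.039974723011255264), (0.09900455176830292, 0.11604765802621841), 13.777263641357422)
ring top cam ((0.6086210012435913, 0.05123217776417732), 0.029757589101791382) [0.60863026 0.05037159 0.07149655]
((0.5892297625541687, 0.03593337535858154), (0.14086300134658813, 0.09444873034954071), 37.175758361816406)
stub top cam [0.60721631 0.05058346 0.08703668] [0.59790027 0.04255042 0.0827826 ] [0.61683286 0.05825096 0.09360222]
```

Call:
drive_tool(steps=[-0.001,0.025,0,0,0,0,1,-0.001,0.03,0,0,0,0,1,0,0.025,0,0,0,0,1,0,0.019,0.02,0,0,0,1,0,0,0.03,0,0,0,1,0,0,0.03,0,0,0,1,0,0,0.015,0,0,0,1,0,0,0,0,0,0,1])

```text
clock: 6.57
eef_pos: [0.6048, 0.0473, 0.1852]
tool_rot: [0.617, 0.787, -0.004, -0.004]
ft_force: [-0.3, -0.7, -2.1]
grip_width: 0.0539
```

Call:
drive_tool(steps=[0,0,0,0,0,0,1,0,0,0,0,0,0,1,0,0,0,0,0,0,1,0,0,0,0,0,0,1])

```text
clock: 6.9
eef_pos: [0.6086, 0.0486, 0.193]
tool_rot: [0.616, 0.788, 0.001, 0.001]
ft_force: [0.0, 0.0, -0.9]
grip_width: 0.0541
```

```bash
python3 snap.py s6 wrist side
```

```text
{'clock': np.float64(6.9), 'joint_pos': array([ 0.0798,  0.5199,  0.1241,  1.1712, -0.    , -0.164 ]), 'eef_pos': array([0.6086, 0.0486, 0.193 ]), 'tool_rot': array([0.6159, 0.7878, 0.0013, 0.0014]), 'ft_force': array([ 0.0278,  0.0384, -0.8751]), 'grip_width': np.float64(0.0541)}
```

View pics/s6_wrist.png

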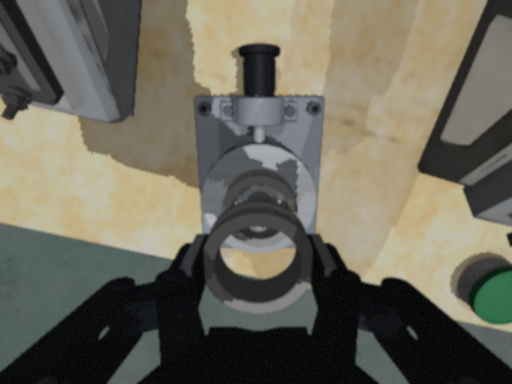

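View pics/s6_side.png

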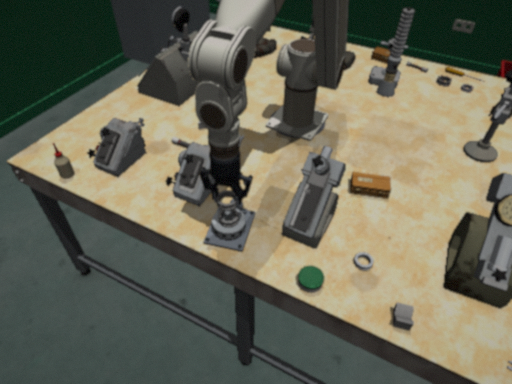

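```bash
cat > fx.py <<'E'
import sys
from h import *
def run(f,pos,quat):
    p,w=cloud(f); R=Ro.from_quat(quat)
    t=R.inv().apply((w-pos).reshape(-1,3)).reshape(w.shape); zt=pos[2]
    wz=w[...,2]
    for nm,lo,hi in (('slab',.007,.017),('disc',.045,.055),('seat',.068,.077),('stub',.079,.095)):
        m=(wz>lo)&(wz<hi)&(abs(t[...,0])<.09)&(abs(t[...,1])<.2)
        n,l,st,ce=cv2.connectedComponentsWithStats(m.astype(np.uint8))
        i=1+np.argmax(st[1:,4]) if n>1 else 0
        k=t[l==i]; 
        print(nm,len(k),'x',np.percentile(k[:,0],[0.5,99.5]).round(4),'mid',np.percentile(k[:,0],[0.5,99.5]).mean().round(4),'y',np.percentile(k[:,1],[.5,99.5]).round(4))
        if nm=='disc':
            # knob/bracket etc excluded; circle fit on outer edge
            pass
    # held ring
    m=(t[...,2]>.045)&(t[...,2]<.052)&(np.hypot(t[...,0],t[...,1])<.034)
    k=t[m]; print('held',len(k),np.percentile(k,[.5,99.5],axis=0).round(4))
    m=(t[...,2]>.045)&(t[...,2]<.075)&(np.hypot(t[...,0],t[...,1])<.022)
    k=t[m]; print('inner',cv2.minEnclosingCircle(k[:,:2].astype(np.float32)))
    return p,w,t
if __name__=='__main__':
    pass
E
python3 - <<'E'
from fx import *
from workcell import bot
o=bot.get_obs()
p,w,t=run('s6_wrist.npz',o['eef_pos'],o['tool_rot'])
m=(w[...,2]>.045)&(w[...,2]<.056)
# disc row-wise edges
for v in range(170,235,8):
    u=np.where(m[v,150:380])[0]+150
    u=u[(u>190)&(u<330)]
    if len(u): print(v,u.min(),u.max(),t[v,u.min()].round(4),t[v,u.max()].round(4))
for v in (60,70,80,108,115):
    k=t[v,230:290]; kk=k[(w[v,230:290,2]>.02)]; print('knob',v,kk[:,0].min().round(4),kk[:,0].max().round(4),np.median(kk[:,1]).round(4))
cv2.imwrite('pics/s6c.png',cv2.resize(p[150:320,180:340,::-1],None,fx=4.5,fy=3.5,interpolation=cv2.INTER_CUBIC)[:600])
E
```

```text
slab 2805 x [-0.0573 -0.0055] mid -0.0314 y [-0.0868  0.0425]
disc 4286 x [-0.046   0.0467] mid 0.0004 y [-0.0492  0.0185]
seat 1034 x [-0.0272  0.0291] mid 0.0009 y [-0.03   -0.0004]
stub 68 x [-0.0064  0.0067] mid 0.0002 y [0.0017 0.0079]
held 4503 [[-0.0305 -0.0286  0.0454]
 [ 0.0305  0.0279  0.0519]]
inner ((3.00924639304867e-05, -1.037819583871169e-05), 0.022068854421377182)
170 210 308 [-0.0386 -0.0284  0.1426] [ 0.0401 -0.0282  0.1433]
178 206 312 [-0.0421 -0.0219  0.1421] [ 0.0435 -0.0219  0.1423]
186 203 314 [-0.0448 -0.0154  0.1416] [ 0.0456 -0.0151  0.1424]
194 202 315 [-0.0463 -0.0082  0.1427] [ 0.0469 -0.0081  0.1428]
202 202 315 [-0.0465 -0.0016  0.1417] [ 0.0472 -0.0014  0.1419]
210 203 314 [-0.0464  0.006   0.143 ] [0.0469 0.0059 0.1426]
218 206 311 [-0.0443  0.0132  0.1429] [0.0448 0.0131 0.1425]
226 210 307 [-0.0412  0.0206  0.1428] [0.0417 0.0203 0.1422]
knob 60 -0.0114 0.0127 -0.1089
knob 70 -0.0115 0.0129 -0.1024
knob 80 -0.0116 0.013 -0.0956
knob 108 -0.0233 0.0257 -0.0759
knob 115 -0.0236 0.0258 -0.0709
```

View pics/s6c.png

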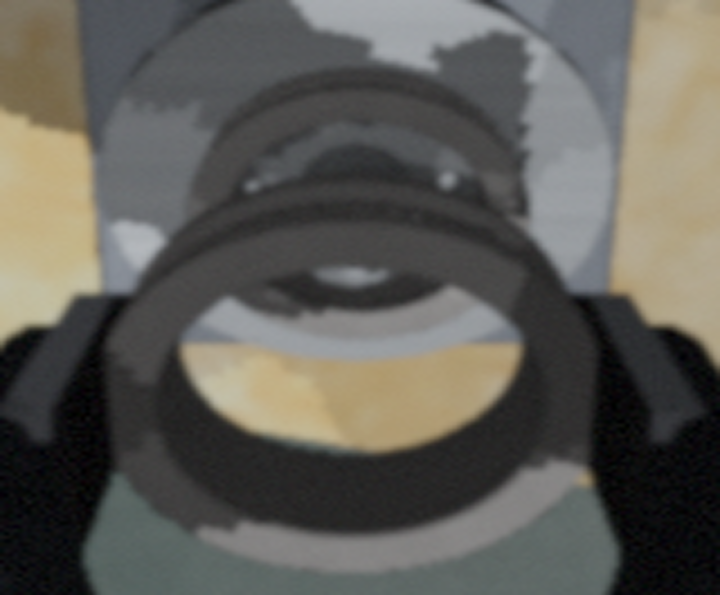

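Call:
drive_tool(steps=[0.0005,-0.001,0.01,0,0,0,1,0,0,0.01,0,0,0,1,0,0,0.01,0,0,0,1,0,0,0,0,0,0,1,0,0,0,0,0,0,1,0,0,0,0,0,0,1])

```text
clock: 7.5
eef_pos: [0.6064, 0.0491, 0.1605]
tool_rot: [0.616, 0.788, -0.0, -0.0]
ft_force: [-0.4, 0.2, -2.5]
grip_width: 0.0542
```

```bash
python3 snap.py s7 wrist; python3 - <<'E'
from fx import *
from workcell import bot
o=bot.get_obs()
p,w,t=run('s7_wrist.npz',o['eef_pos'],o['tool_rot'])
E
```

```text
{'clock': np.float64(7.5), 'joint_pos': array([ 0.0808,  0.5452,  0.0764,  1.1028,  0.    , -0.1635]), 'eef_pos': array([0.6064, 0.0491, 0.1605]), 'tool_rot': array([ 6.157e-01,  7.880e-01, -3.000e-04, -3.000e-04]), 'ft_force': array([-0.3673,  0.2284, -2.5031]), 'grip_width': np.float64(0.0542)}
slab 3379 x [-0.0579 -0.0062] mid -0.032 y [-0.0849 -0.0014]
disc 5290 x [-0.0467  0.0461] mid -0.0003 y [-0.0474  0.0091]
seat 1086 x [-0.0241  0.0237] mid -0.0002 y [0.0052 0.029 ]
stub 905 x [-0.0101  0.0097] mid -0.0002 y [-0.0102  0.0092]
held 4324 [[-0.0301 -0.0292  0.0453]
 [ 0.0302  0.0271  0.0519]]
inner ((-4.22803896071855e-05, 3.544349237927236e-05), 0.0220573078840971)
```

View pics/s7_wrist.png

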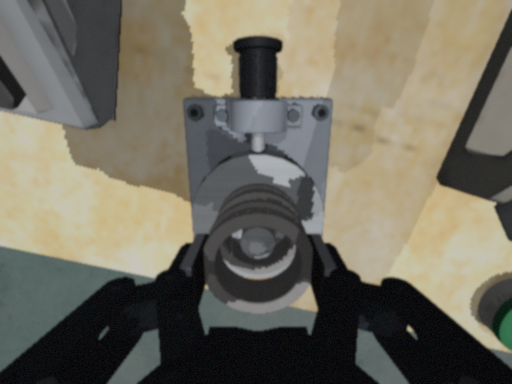

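The stub tip (257,240) is seen inside the held ring, centred within 0.5 mm. Descending.

Call:
drive_tool(steps=[0,0,0.004,0,0,0,1,0,0,0.005,0,0,0,1,0,0,0.004,0,0,0,1,0,0,0,0,0,0,1,0,0,0,0,0,0,1,0,0,0,0,0,0,1])

```text
clock: 8.05
eef_pos: [0.6065, 0.0491, 0.1479]
tool_rot: [0.616, 0.788, -0.0, -0.0]
ft_force: [-0.5, 0.1, -0.6]
grip_width: 0.054
```

Call:
drive_tool(steps=[0,0,0.002,0,0,0,1,0,0,0.002,0,0,0,1,0,0,0,0,0,0,1,0,0,0,0,0,0,1,0,0,0,0,0,0,1])

```text
clock: 8.47
eef_pos: [0.6064, 0.049, 0.1439]
tool_rot: [0.616, 0.788, -0.0, -0.0]
ft_force: [0.8, -0.8, -2.3]
grip_width: 0.0539
```

Call:
drive_tool(steps=[0,0,0.001,0,0,0,1,0,0,0.001,0,0,0,1,0,0,0,0,0,0,1,0,0,0,0,0,0,1,0,0,0,0,0,0,1])

```text
clock: 8.88
eef_pos: [0.6064, 0.0491, 0.1437]
tool_rot: [0.616, 0.788, 0.0, 0.0]
ft_force: [-4.0, 0.0, 7.6]
grip_width: 0.0539
```

Call:
drive_tool(steps=[0,0,-0.0015,0,0,0,1,0,0,0,0,0,0,0.5,0,0,0,0,0,0,0,0,0,0,0,0,0,-0.5,0,0,0,0,0,0,-1,0,0,0,0,0,0,-1,0,0,0,0,0,0,-1,0,0,0,0,0,0,-1])

```text
clock: 9.55
eef_pos: [0.6065, 0.0491, 0.1433]
tool_rot: [0.616, 0.788, -0.0, -0.0]
ft_force: [-0.6, 0.3, 0.4]
grip_width: 0.0853
```

Call:
drive_tool(steps=[0,0,-0.01,0,0,0,-1,0,0,-0.03,0,0,0,-1,0,0,-0.04,0,0,0,-1,0,-0.03,-0.02,0,0,0,-1,0,-0.03,0,0,0,0,-1,0,-0.025,0,0,0,0,-1,0,0,0,0,0,0,-1,0,0,0,0,0,0,-1])

```text
clock: 10.22
eef_pos: [0.5232, 0.0283, 0.2447]
tool_rot: [0.616, 0.788, 0.0, 0.0]
ft_force: [1.5, 0.6, 0.0]
grip_width: 0.0854
```

Call:
drive_tool(steps=[0,0,0,0,0,0,-1,0,0,0,0,0,0,-1])

```text
clock: 10.38
eef_pos: [0.5252, 0.0287, 0.2439]
tool_rot: [0.616, 0.788, 0.001, 0.001]
ft_force: [-0.2, 0.6, -0.7]
grip_width: 0.0854
```

```bash
python3 snap.py s8 wrist top side
```

```text
{'clock': np.float64(10.3833), 'joint_pos': array([ 0.0546,  0.3237, -0.0412,  1.2042,  0.    , -0.1899]), 'eef_pos': array([0.5252, 0.0287, 0.2439]), 'tool_rot': array([6.156e-01, 7.880e-01, 6.000e-04, 6.000e-04]), 'ft_force': array([-0.1881,  0.6216, -0.6683]), 'grip_width': np.float64(0.0854)}
```

View pics/s8_wrist.png

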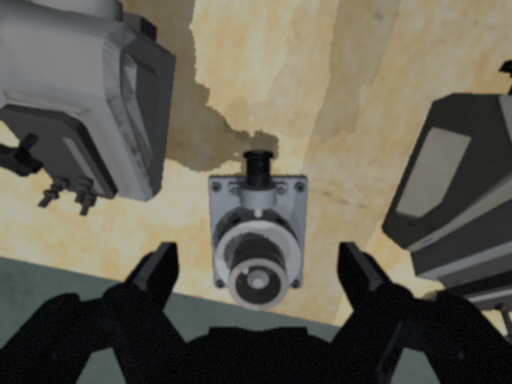

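The ring is released and stands round the stub (258,280) on the seated ring, with the knob at (258,168). Checking its height and levelness, and measuring the knob.

```bash
python3 - <<'E'
from h import *
from workcell import bot
o=bot.get_obs()
p,w=cloud('s8_wrist.npz'); R=Ro.from_quat(o['tool_rot'])
s=w[230:315,220:300].reshape(-1,3); k=s[(s[:,2]>.09)&(s[:,2]<.10)&(np.hypot(*(s[:,:2]-[.607,.049]).T)<.035)&(np.hypot(*(s[:,:2]-[.607,.049]).T)>.012)]
A=np.c_[k[:,:2]-[.607,.049],np.ones(len(k))]; x=np.linalg.lstsq(A,k[:,2],rcond=None)[0]; print('ring top plane',len(k),x,cv2.minEnclosingCircle(k[:,:2].astype(np.float32)))
t=R.inv().apply((w-o['eef_pos']).reshape(-1,3)).reshape(w.shape)
for v in range(148,200,4):
    q=t[v,225:292]; z=w[v,225:292,2]; c=q[(z>.02)&(z<.07)]
    if len(c): print(v,'x',c[:,0].min().round(4),c[:,0].max().round(4),'y',np.median(c[:,1]).round(4),'z',z[(z>.02)&(z<.07)].max().round(4))
E
```

```text
ring top plane 1326 [0.00331254 0.00162902 0.09397433] ((0.6066521406173706, 0.048587750643491745), 0.02963988296687603)
152 x -0.015 0.0142 y -0.0337 z 0.0439
156 x -0.0151 0.0153 y -0.031 z 0.0533
160 x -0.0123 0.0124 y -0.0264 z 0.0495
164 x -0.0124 0.0114 y -0.0225 z 0.049
168 x -0.0123 0.0114 y -0.0185 z 0.0515
172 x -0.0124 0.0115 y -0.0142 z 0.0495
176 x -0.0125 0.0116 y -0.0102 z 0.0499
180 x -0.0125 0.0116 y -0.006 z 0.0494
184 x -0.0322 0.0314 y 0.0023 z 0.0496
188 x -0.0323 0.0315 y 0.0026 z 0.0491
192 x -0.0327 0.0317 y 0.0061 z 0.0567
196 x -0.0316 0.0319 y 0.01 z 0.0574
```

Call:
drive_tool(steps=[-0.0005,-0.015,0.01,0,0,0,-1,0,0,0.03,0,0,0,-1,0,0,0.035,0,0,0,-1,0,0,0.03,0,0,0,-1,0,0,0,0,0,0,-1,0,0,0,0,0,0,-1,0,0,0,0,0,0,-1,0,0,0,0,0,0,-1])

```text
clock: 11.2
eef_pos: [0.5114, 0.0245, 0.1405]
tool_rot: [0.616, 0.788, 0.001, 0.002]
ft_force: [-0.1, 0.7, -0.3]
grip_width: 0.0854
```

```bash
python3 snap.py s9 wrist; python3 - <<'E'
from h import *
from workcell import bot
o=bot.get_obs()
p,w=cloud('s9_wrist.npz'); R=Ro.from_quat(o['tool_rot'])
print('ideal rel', R.inv().apply(np.array([.5115,.0251,.036])-o['eef_pos']))
t=R.inv().apply((w-o['eef_pos']).reshape(-1,3)).reshape(w.shape)
for v in range(140,320,8):
    q=t[v,190:325]; z=w[v,190:325,2]; c=q[(z>.02)&(z<.07)&(abs(q[:,0])<.033)]
    if len(c): print(v,'x',c[:,0].min().round(4),c[:,0].max().round(4),'y',np.median(c[:,1]).round(4),'z',z[(z>.02)&(z<.07)].max().round(4))
E
```

```text
{'clock': np.float64(11.2), 'joint_pos': array([ 0.0479,  0.3936, -0.2343,  0.9388, -0.    , -0.1964]), 'eef_pos': array([0.5114, 0.0245, 0.1405]), 'tool_rot': array([0.6157, 0.788 , 0.0013, 0.0016]), 'ft_force': array([-0.1125,  0.6663, -0.3211]), 'grip_width': np.float64(0.0854)}
ideal rel [ 0.00062906 -0.00019129  0.10460755]
196 x -0.014 0.0157 y -0.0201 z 0.0408
204 x -0.0145 0.0161 y -0.0188 z 0.0526
212 x -0.0115 0.0131 y -0.0121 z 0.0494
220 x -0.0116 0.0133 y -0.0065 z 0.0501
228 x -0.0117 0.0134 y -0.0008 z 0.0498
236 x -0.0316 0.0327 y 0.0159 z 0.0492
244 x -0.0316 0.0327 y 0.016 z 0.0503
252 x -0.0318 0.033 y 0.0166 z 0.0497
260 x -0.0191 0.0199 y 0.019 z 0.0571
268 x -0.0193 0.0202 y 0.0249 z 0.0564
276 x -0.0152 0.016 y 0.0303 z 0.0581
284 x -0.0273 0.0284 y 0.0523 z 0.0424
292 x -0.0324 0.0326 y 0.0526 z 0.0461
300 x -0.0326 0.0329 y 0.0536 z 0.0517
308 x -0.0328 0.0321 y 0.06 z 0.0518
316 x -0.0323 0.0323 y 0.0669 z 0.0519
```

View pics/s9_wrist.png

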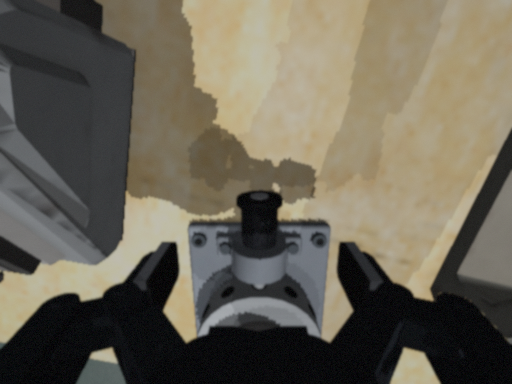

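Call:
drive_tool(steps=[0.0007,-0.001,0.015,0,0,0,-1,0,0,0.015,0,0,0,-1,0,0,0.015,0,0,0,-1,0,0,0.005,0,0,0,-1,0,0,0,0,0,0,-1,0,0,0,0,0,0,-1,0,0,0,0,0,0,-1,0,0,0,0,0,0,-1])

```text
clock: 11.92
eef_pos: [0.5094, 0.0249, 0.0896]
tool_rot: [0.616, 0.788, 0.001, 0.001]
ft_force: [0.4, -0.6, 0.5]
grip_width: 0.0854
```

Call:
drive_tool(steps=[0,0,0,0,0,0,0,0,0,0,0,0,0,0.5,0,0,0,0,0,0,1,0,0,0,0,0,0,1,0,0,0,0,0,0,1,0,0,0,0,0,0,1,0,0,0,0,0,0,1,0,0,0,0,0,0,1])

```text
clock: 12.58
eef_pos: [0.5092, 0.0249, 0.0889]
tool_rot: [0.616, 0.788, 0.001, 0.001]
ft_force: [1.0, 0.2, 3.6]
grip_width: 0.0225
```

```bash
python3 snap.py s10 wrist
```

```text
{'clock': np.float64(12.5833), 'joint_pos': array([ 0.0488,  0.4583, -0.2951,  0.8157,  0.    , -0.1954]), 'eef_pos': array([0.5092, 0.0249, 0.0889]), 'tool_rot': array([6.157e-01, 7.880e-01, 6.000e-04, 6.000e-04]), 'ft_force': array([1.0064, 0.1808, 3.587 ]), 'grip_width': np.float64(0.0225)}
```

View pics/s10_wrist.png

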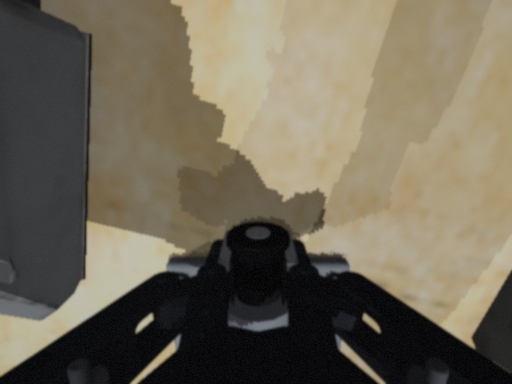

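Both pads clasp the knob at (257,265). Now pulling back along tool -y.

Call:
drive_tool(steps=[0,-0.003,0,0,0,0,1,0,-0.003,0,0,0,0,1,0,-0.003,0,0,0,0,1,0,-0.003,0,0,0,0,1,0,0,0,0,0,0,1,0,0,0,0,0,0,1])

```text
clock: 13.13
eef_pos: [0.4989, 0.0223, 0.0889]
tool_rot: [0.616, 0.788, 0.002, 0.002]
ft_force: [7.3, 2.3, -1.3]
grip_width: 0.0226
```

Call:
drive_tool(steps=[0,-0.003,0,0,0,0,1,0,-0.003,0,0,0,0,1,0,-0.002,0,0,0,0,1,0,-0.002,0,0,0,0,1,0,0,0,0,0,0,1,0,0,0,0,0,0,1])

```text
clock: 13.63
eef_pos: [0.4904, 0.0202, 0.089]
tool_rot: [0.616, 0.788, 0.003, 0.002]
ft_force: [10.6, 3.4, -5.2]
grip_width: 0.0222
```

Call:
drive_tool(steps=[0,-0.0015,0,0,0,0,1,0,-0.0015,0,0,0,0,1,0,0,0,0,0,0,1,0,0,0,0,0,0,1,0,0,0,0,0,0,1])

```text
clock: 14.05
eef_pos: [0.4892, 0.0199, 0.089]
tool_rot: [0.615, 0.788, 0.004, 0.003]
ft_force: [13.4, 3.8, -8.7]
grip_width: 0.0224
```

```bash
python3 snap.py s11 wrist top side; python3 - <<'E'
import cv2
a=cv2.imread('pics/s11_side.png')[180:260,180:280]; cv2.imwrite('pics/s11_sc.png',cv2.resize(a,None,fx=6,fy=6,interpolation=cv2.INTER_CUBIC))
E
```

```text
{'clock': np.float64(14.05), 'joint_pos': array([ 0.0395,  0.4218, -0.3577,  0.7803,  0.0023, -0.2055]), 'eef_pos': array([0.4892, 0.0199, 0.089 ]), 'tool_rot': array([0.6154, 0.7882, 0.0044, 0.0034]), 'ft_force': array([13.3809,  3.7872, -8.727 ]), 'grip_width': np.float64(0.0224)}
```

View pics/s11_wrist.png

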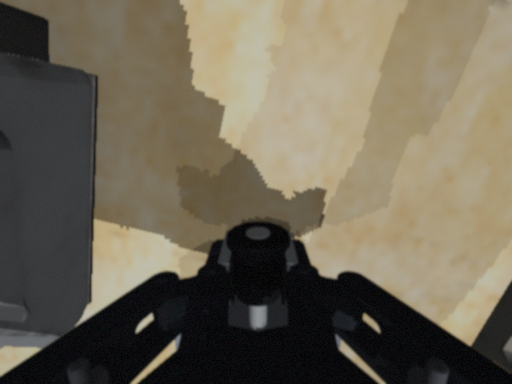

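View pics/s11_sc.png

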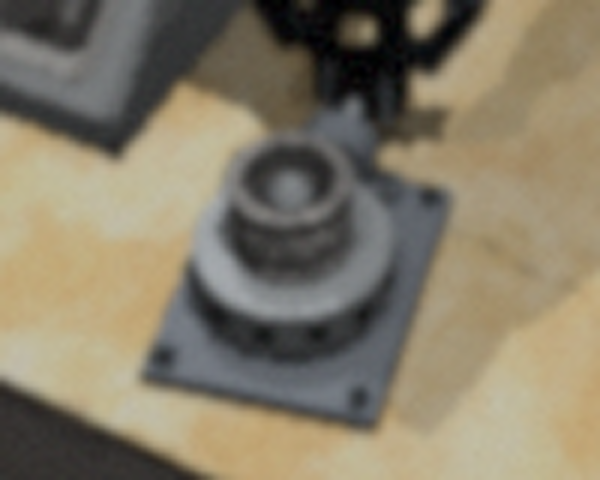

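Call:
drive_tool(steps=[0,-0.0005,0,0,0,0,1,0,0,0,0,0,0,1,0,0,0,0,0,0,1,0,0,0,0,0,0,1,0,0,0,0,0,0,1,0,0,0,0,0,0,1,0,0,0,0,0,0,1,0,0,0,0,0,0,1])

```text
clock: 14.87
eef_pos: [0.4892, 0.0198, 0.0891]
tool_rot: [0.615, 0.788, 0.005, 0.004]
ft_force: [15.1, 4.7, -11.0]
grip_width: 0.0223
```

```bash
python3 - <<'E'
from h import *
p,w=cloud('s11_top.npz')
for n,(u,v) in dict(small=(149,183),).items():
    s=w[v-16:v+17,u-16:u+17].reshape(-1,3); q=s[(s[:,2]>.011)&(s[:,2]<.2)]; print(n,(q.min(0)+q.max(0))/2)
p,w=cloud('s11_side.npz'); q=w.reshape(-1,3); d=np.hypot(q[:,0]-.607,q[:,1]-.049)
k=q[(d<.03)&(d>.013)&(q[:,2]>.086)&(q[:,2]<.102)]; print('ring top side cam',len(k),k.mean(0))
E
```

```text
small [0.52913331 0.42965369 0.01626769]
ring top side cam 148 [0.60651761 0.04865187 0.09303517]
```

The position no longer moves while the force rises, so the plunger is against its stop. The stack and the small ring are where they should be. Handing in.

```bash
python3 -c "
from workcell import job_done; print(job_done())"
```

```text
the job is handed in; nothing more can be done
None
```

I stacked the larger loose ring from the right of the fixture on the seated one, round the stub, and let go of it. I then pulled the plunger back to its stop and handed in at about 15 s, still gripping the knob.

- **Ring:** after release, its top measured 94 mm above the bench (expected 94) and was level. It was centred within about 0.5 mm of the stub. The side camera, checked again after the pull, gave 93 mm.
- **Plunger:** the gripper moved 20.6 mm. A last 0.5 mm of command raised the force without moving it, so it is at the stop, with about 16 N horizontal pull. The knob did not slip in the pads. I judged the pin to be clear from the travel and force; I could not see its tip directly.
- **Other objects:** I measured the small ring again and it is where it started. I did not measure the plug gauge or grease tin again, but the arm never went down near either.
- **Disagreement:** the gripper's opening read a few mm low, 54 mm on the 58 mm ring and 22.4 mm on the 24 mm knob. Both grips held.
- **Side load:** at the end there was also about 11 N of vertical force from a slight tool tilt, well below the limits.

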